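# Lengthen the telescopic shop scoop by one hole and lay it on the crowded board

### The arm

A 6-joint arm with a two-finger parallel gripper is mounted at the origin on the work surface. World frame = base frame: x ahead of the robot, y to its left, z up, the work surface at z = 0. Lengths are in m, angles in rad, forces in N, time in s.
With the tool pointing down it reaches from about 0.35 to 0.85 m from the base axis. Payload 8.1 kg.
Tool frame: the origin (TCP) lies on the centre line of the jaws, within the pads' length; the fingertips stand robot.tip_extent ahead of it and the grasp point (between the pads) lies 11 mm behind it (robot.tip_extent is the distance from the TCP to the fingertips, in m); y points along the fingers, z is the direction in which the jaws open and shut, and the axes are right-handed (so a half turn about y gives the same grasp; the last joint's range is limited). The gripper opens to 93 mm and grips with 3 to 60 N. Pads are 15 mm wide; open, the fingers measure 128 mm over their backs; the gripper's body (75 mm by 188 mm) begins 65 mm behind the grasp point.
Start: joints at [-1.428, 0.13, 1.488, -0, 1.523, -0.085], TCP at [0.136, -0.584, 0.227] pointing down, gripper open.
Joint ranges: [-2.96, 2.96], [-0.89, 2.26], [0.02, 2.5], [-1.34, 4.48], [0, 2.73], [-2.66, 2.66]. Speed limits (rad/s): [2.39, 2.39, 2.79, 3.14, 3.14, 3.14].

### API

Orientations are given as a rotation vector (axis times angle).
In Python, from plant import monitor, optics, robot gives the robot as it stands.
- The arm moves only by the shell command python3 -m inch 'ROWS' [OPENING] [FORCE]. ROWS is JSON, a list that holds one entry, the list of rows, each a list of 6 numbers: the shift along the tool's x, y, z in mm, then the turn, a rotation vector about the tool's x, y, z in rad. A call has 1 to 8 rows; each row shifts and turns the commanded pose from where the row before left it, along the tool's axes as they then stand; what a row does not reach is not made up. A row lasts 1/8 s, in which the tool goes at most 62.5 mm and 10.7 degrees, less where a joint would pass 70% of its speed; a pose out of reach is approached as far as the arm can. A call is refused whole if a number of a shift passes 62.5 or a number of a turn 0.188, either way. A call with a gripper value outside its range is refused whole. OPENING is the finger opening in mm, from 0 to 93, set as the call begins (- or left out, the last holds). The fingers move at their own pace and stop on an object; FORCE is the grip in N (left out, the last holds). Time passes only in rows, so rows that do not move let the fingers close. It gives the time, the measured TCP pose, the force and the opening at its end, in the units of the state.
- monitor.read_state(): the state, without advancing time (a new reading comes with each control period).
- optics.read_camera(name): name is "scene" or "side" or "wrist"; returns a dict with "image" (420x560x3 uint8, blue, green, red), "fx", "fy", "cx", "cy" (pixels), "rvec" (rotation vector, rad) and "tvec" (3), from world to camera coordinates, as OpenCV has them. Camera axes: x right, y down, z forward; pixel columns grow to the right and rows downward; lengths in m; the calibration is good to about 2 mm. A picture is of the moment at which its call begins. There is no depth.
- robot.close_job(): hands the job in, once; it reports no verdict.
The state is a dict: "t": time; "q": joint angles; "dq": joint speeds; "joint_torque": joint torques, N m; "tool_pos": TCP position; "orientation": TCP orientation; "force": force on the tool from outside, world axes, zero at the start; "wrist_torque": the same for the moment, N m; "opening": finger opening in m.
Only numpy, scipy, OpenCV 4.12 (cv2) and the standard library are available. Lean on these libraries where they do the work, as an engineer would, in place of code of your own. Each camera call takes 0.05 s, during which the arm holds its last target.

### The job

Lay the long-handled scoop flat on the counter with its head hooked behind the two holding posts and its handle between them, and let go of it. Then squeeze its spring pin flush and pull the outer handle tube back, past the pin, until the pin snaps out in the next hole. Finally lay the lengthened scoop flat in the free space on the wooden board, wholly on the board and touching neither thing that lies there, and leave the gift box, tin, jar and bowl where they are.

Things in the scene. Friction and masses are not known exactly. Their poses are not given: they have to be found in the camera images.
- scoop_mid (a point): Long-handled scoop lying flat, 210 mm long, 0.28 kg: aluminium tray head, steel inner tube fixed to it, grey square outer tube that slides on it. Point on the tube axis, 28 mm above the scoop's underside, near the centre of mass, fixed to head and inner tube; x along the tube to the head, y to the side where the pin sticks out, z up. Carry it by the outer tube some 45 mm behind this point.
- scoop_back (a point): Middle of the rear face of the head's upright back plate, 58 mm along x from scoop_mid, same axes. The head is an open tray 76 mm wide and 50 mm high that reaches 60 mm forward from here and stands on the surface. Behind it 18 mm of inner tube, 19 mm square, is bare at first.
- scoop_lip (a point): Front lip of the scoop head, on the line of the tube axis, 118 mm along x from scoop_mid.
- sleeve_end (a point): Rear end of the handle, middle of the black rubber cap's outer face, at first 92 mm behind scoop_mid. The cap is 12 mm long, 46 mm wide, 56 mm high and stands on the surface. In front of it runs the outer tube, 27 mm square and 120 mm long, its underside 14 mm above the surface; cap and outer tube move together.
- sleeve (a joint): How far the outer handle tube is pulled out (away from the head), m: 0 at the start, 0.030 at the next hole, where the pin snaps out and locks; stop at 0.034. With the pin out it is locked with about 1 mm play; with the pin under the wall it slides at 1 to 3 N.
- pin_tip (a point): Tip of the steel spring pin, 10 mm thick, chamfered, held by the inner tube 5 mm behind scoop_mid. Sticks out 7 mm from the outer tube's y side, at mid height, through a 12 mm hole; the next hole is 30 mm nearer the head. Pinching the outer tube across pin and opposite wall (34 mm, 27 when flush) presses it flush; a pull of 10 to 18 N then draws the tube over it, until it snaps out.
- pin (a joint): How far the pin is pressed in, m: 0 = fully out, 0.007 = flush with the outer tube, 0.010 = under the tube's wall. Spring force 4 N at 0 and 7.5 N when flush.
- gate: Two dark steel posts fixed to the counter, 16 mm square, 60 mm high, 46 mm gap. Origin on the counter midway between them; posts along y at +-31 mm; x points through the gap to the side for the scoop's head, whose back plate the post faces at x = 8 mm hold. Foot plates 5 mm thick: x -30 to 8 mm, 23 to 57 mm out in y.
- board: Fixed wooden board, 280 (x) x 290 (y) mm, 12 mm thick. Origin under its centre on the counter, x and y along its edges. Three strips along x, centred at y = -92, 0 and 92 mm: one, not always the same, is empty; the others hold the gift box and the tin. The middle strip leaves some 52 mm either side of a handle laid there: do not open the fingers wide.
- giftbox_mid (a point): Centre of the gift box lying on the board, 122 x 66 x 50 mm, long side along x. Leave alone.
- tin_mid (a point): Centre of the round steel tin on the board, 69 mm diameter, 50 mm high. Leave alone.
- jar_mid (a point): Centre of the amber glass jar, 72 mm diameter, 110 mm high, standing on the counter 135 to 150 mm along x from the posts' middle, close beyond where the scoop's head goes. Leave alone.
- bowl_mid (a point): Centre of the white bowl on the counter nearer the robot, 84 mm diameter, 45 mm high. Leave alone.
Mind the look-alikes: they are no part of the job. What is shaped like the gate but purple is not meant.

How it is judged:
By the outcome, as a careful person would: the job done as asked, in the order asked, and still so for the second after the job is handed in, with the robot touching nothing.
It also fails if it takes over 58 s, if anything falls off the work surface, if the arm or the gripper's body presses on something with over 40 N, if the wrist force passes 120 N, or if a joint passes its speed limit or range.

## Working session

There is one attempt and no reset: what is moved stays moved. The work goes in short steps, Python scripts to look and compute and a shell command to move; the robot and the scene stay as the last step left them, time stands still between calls to the robot, and variables do not carry over. Pictures are saved under pics/ and viewed, and the job is handed in when it is done.

```bash
ls; mkdir -p pics
cat > h.py <<'E'
import numpy as np,cv2
from plant import monitor,optics,robot
from scipy.spatial.transform import Rotation as R
def cam(n,f=None):
    c=optics.read_camera(n)
    if f: cv2.imwrite('pics/'+f,c['image'])
    import pickle; pickle.dump(c,open('cam_%s.pkl'%n,'wb'))
    return c
def load(n):
    import pickle; return pickle.load(open('cam_%s.pkl'%n,'rb'))
def ray(c,u,v):
    Rm=cv2.Rodrigues(np.array(c['rvec'],float))[0];t=np.array(c['tvec'],float).ravel()
    d=Rm.T@np.array([(u-c['cx'])/c['fx'],(v-c['cy'])/c['fy'],1]);o=-Rm.T@t
    return o,d
def onz(c,u,v,z):
    o,d=ray(c,u,v); return o+d*(z-o[2])/d[2]
def proj(c,p):
    p=np.atleast_2d(np.array(p,float))
    K=np.array([[c['fx'],0,c['cx']],[0,c['fy'],c['cy']],[0,0,1.]])
    return cv2.projectPoints(p,np.array(c['rvec'],float),np.array(c['tvec'],float),K,None)[0][:,0]
def crop(c,f,u0,v0,u1,v1,k):
    cv2.imwrite('pics/'+f,cv2.resize(c['image'][v0:v1,u0:u1],None,fx=k,fy=k,interpolation=cv2.INTER_CUBIC))
E
python3 - <<'E'
from h import *
np.set_printoptions(precision=4,suppress=True)
print(robot.tip_extent, monitor.read_state())
for n in ['scene','side','wrist']:
    c=cam(n,n+'0.png'); o,d=ray(c,c['cx'],c['cy']); print(n,o,d,c['fx'])
E
```

```text
pics
0.008 {'t': 0.0, 'q': array([-1.4284,  0.1311,  1.4893, -0.    ,  1.523 , -0.0854]), 'dq': array([ 0.0001, -0.0002, -0.0002, -0.0017, -0.0009, -0.0016]), 'joint_torque': array([  0.0018, -55.9841, -49.1753,   0.0768,   0.0353,  -0.0001]), 'tool_pos': array([ 0.1354, -0.5839,  0.2256]), 'orientation': array([-0.2404,  2.1028, -2.0989]), 'force': array([-0.8933, -0.3294,  0.6475]), 'wrist_torque': array([ 0.0013, -0.0452,  0.061 ]), 'opening': 0.09297805045014416}
scene [ 1.3332 -0.3353  0.9035] [-0.6786  0.2595 -0.6871] 525.9619675044024
side [ 0.525  -0.7589  0.9424] [-0.0007  0.6498 -0.7601] 415.170036375499
wrist [ 0.2132 -0.5651  0.3846] [-0.2841 -0.0627 -0.9567] 331.23164913766533
```

View pics/scene0.png

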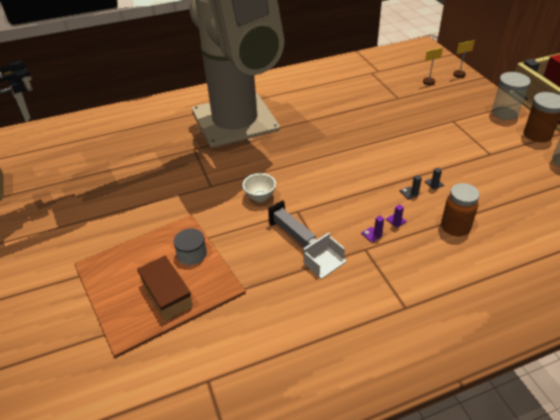

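View pics/side0.png

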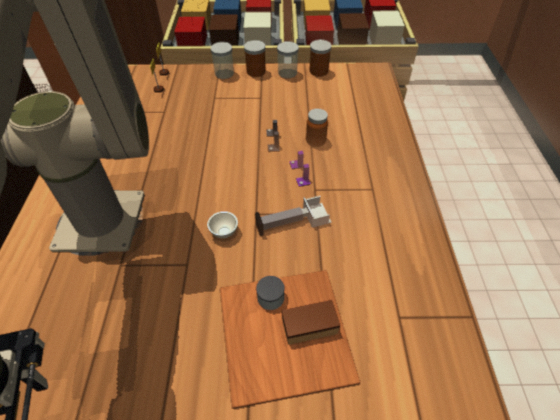

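View pics/wrist0.png

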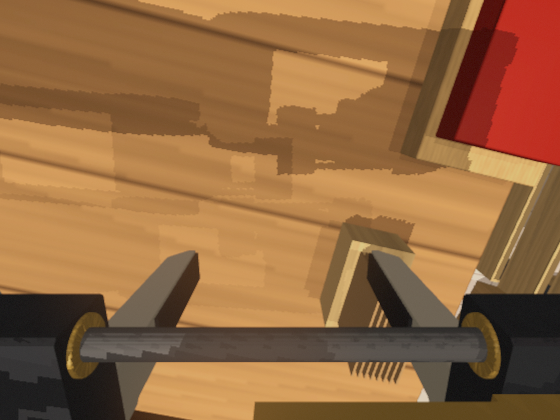

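The scene view shows the scoop around (305,240), the dark posts at (416,187) and (436,178), and the purple decoy at (385,225). The board is at lower left, with its near strip empty. I'll enlarge these areas.

Run:
```python
from h import *
c=load('scene'); crop(c,'s1.png',235,165,355,285,6); crop(c,'s2.png',355,155,495,255,5);crop(c,'s3.png',60,205,260,355,4)
c=load('side'); crop(c,'d1.png',195,185,345,245,5); crop(c,'d2.png',250,100,340,190,6);crop(c,'d3.png',205,260,365,410,4)
```

```text
(no output)
```

View pics/s1.png

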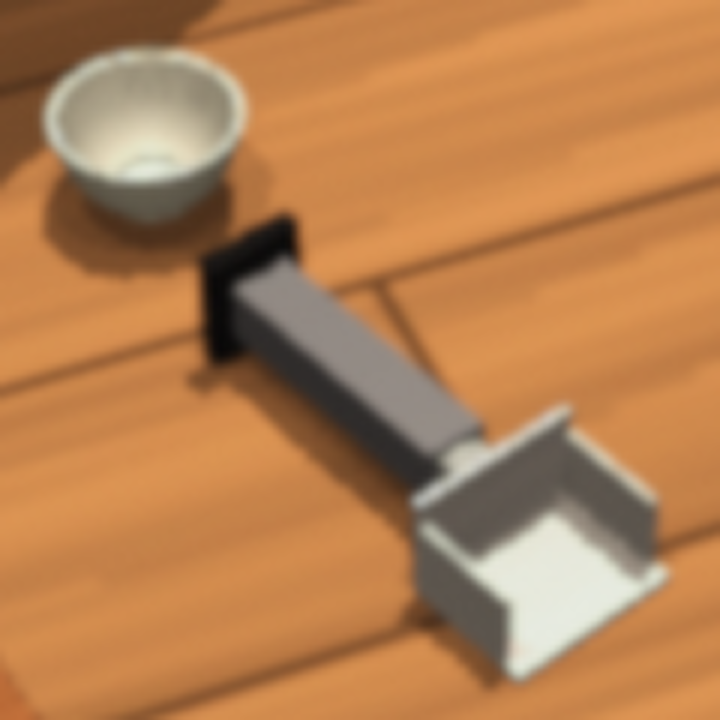

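View pics/s2.png

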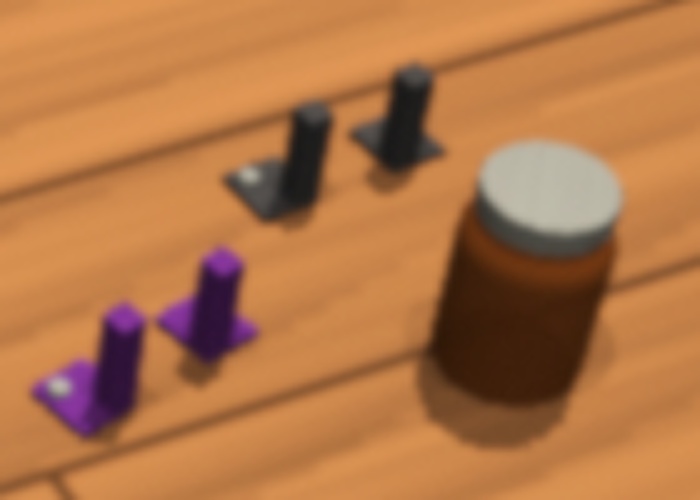

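View pics/s3.png

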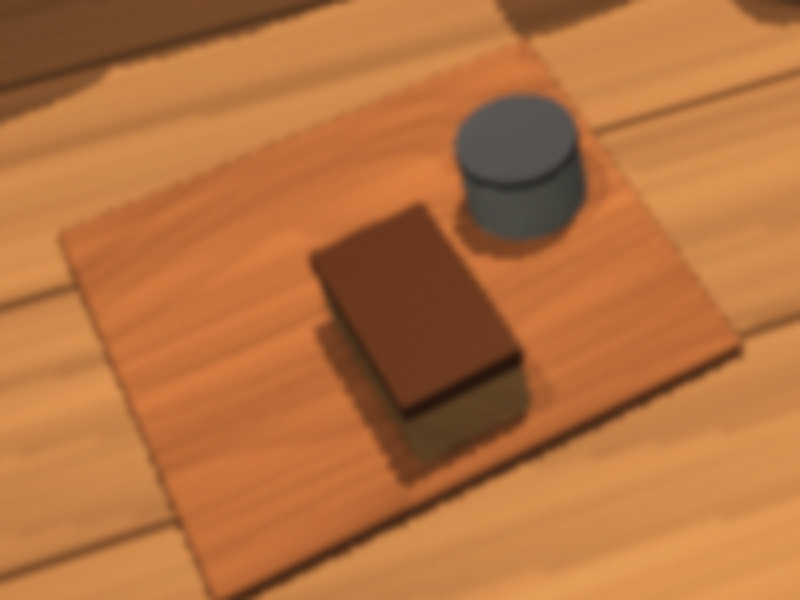

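View pics/d1.png

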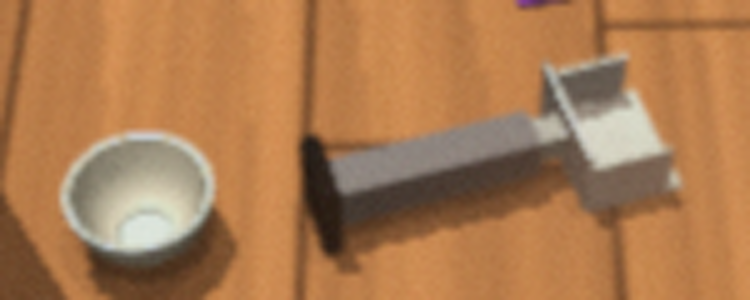

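View pics/d2.png

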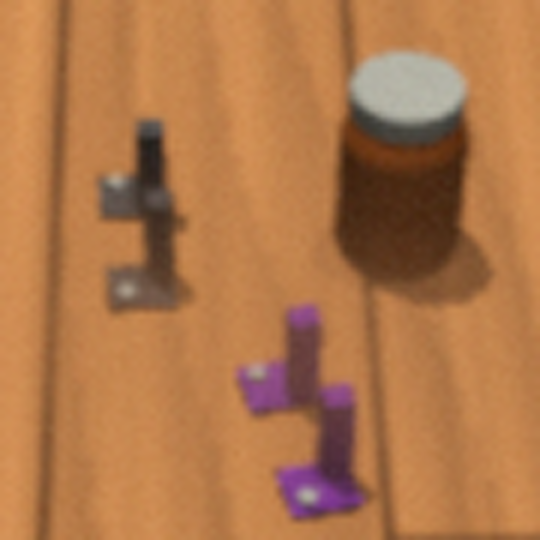

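View pics/d3.png

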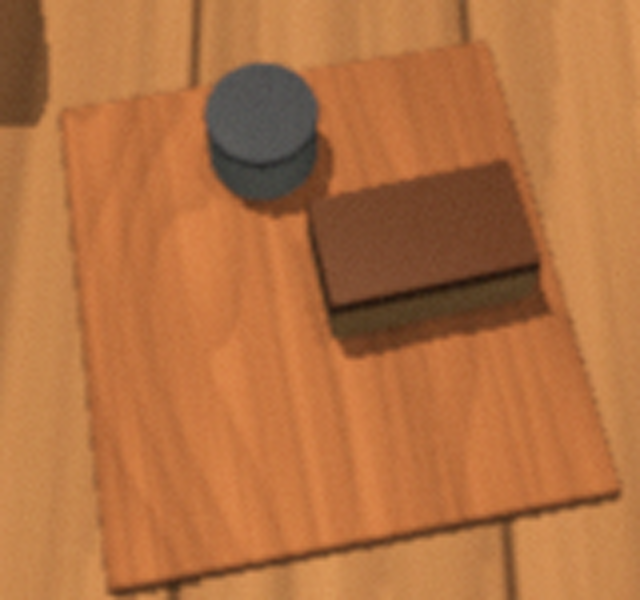

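```bash
cat >> h.py <<'E'
def tri(a,pa,b,pb):
    o1,d1=ray(a,*pa);o2,d2=ray(b,*pb)
    d1=d1/np.linalg.norm(d1);d2=d2/np.linalg.norm(d2)
    s=np.linalg.lstsq(np.c_[d1,-d2],o2-o1,rcond=None)[0]
    p,q=o1+s[0]*d1,o2+s[1]*d2
    return (p+q)/2,np.linalg.norm(p-q)
E
python3 - <<'E'
from h import *
np.set_printoptions(precision=4,suppress=True)
s=load('scene');d=load('side')
S=lambda p,o,k:(o[0]+p[0]/k-.4,o[1]+p[1]/k-.4)
s1=lambda *p:S(p,(235,165),6);s2=lambda *p:S(p,(355,155),5);s3=lambda *p:S(p,(60,205),4)
d1=lambda *p:S(p,(195,185),5);d2=lambda *p:S(p,(250,100),6);d3=lambda *p:S(p,(205,260),4)
print('board')
for a,b in [((62,235),(110,585)),((528,42),(62,112)),((742,345),(487,43)),((220,598),(617,490))]:
    print(onz(s,*s3(*a),.012),onz(d,*d3(*b),.012),tri(s,s3(*a),d,d3(*b)))
print('posts')
for a,b in [((312,110),(160,195)),((413,73),(150,128))]:
    print(onz(s,*s2(*a),.06),onz(d,*d2(*b),.06),tri(s,s2(*a),d,d2(*b)))
print('foot bolts',onz(s,*s2(249,175),.006),onz(d,*d2(127,289),.006))
print('scoop back top L, R')
for a,b,z in [((415,505),(587,163),.05),((570,410),(548,68),.05),((520,680),(678,185),.002),((663,573),(628,92),.002),((212,258),(338,250),.056),((290,218),(310,140),.056)]:
    print(onz(s,*s1(*a),z),onz(d,*d1(*b),z),tri(s,s1(*a),d,d1(*b)))
print('tube top corners scene')
for a in [(235,283),(285,258),(480,435),(435,462)]: print(onz(s,*s1(*a),.0415))
print('side')
for b in [(335,162),(340,195),(530,115),(540,145)]: print(onz(d,*d1(*b),.0415))
print('bowl',onz(s,*s1(145,118),.045),onz(d,*d1(138,192),.045))
print('jar top',onz(s,*s2(550,190),.11),onz(d,*d2(408,92),.11))
print('tin',onz(s,*s3(516,140),.062),onz(d,*d3(262,113),.062))
for a,b in [((422,205),(312,203)),((312,260),(330,306)),((405,412),(538,265)),((520,355),(505,163))]:print('box',onz(s,*s3(*a),.062),onz(d,*d3(*b),.062))
E
```

```text
board
[ 0.4246 -0.5104  0.012 ] [ 0.4209 -0.5116  0.012 ] (array([ 0.4206, -0.5109,  0.0083]), np.float64(0.0006026837184701916))
[ 0.3754 -0.2292  0.012 ] [ 0.3713 -0.2325  0.012 ] (array([ 0.3701, -0.2289,  0.0066]), np.float64(0.0010465064764364385))
[ 0.6478 -0.1817  0.012 ] [ 0.6436 -0.1844  0.012 ] (array([ 0.6441, -0.1811,  0.007 ]), np.float64(0.0005153897997246362))
[ 0.6945 -0.4621  0.012 ] [ 0.6918 -0.4657  0.012 ] (array([ 0.6921, -0.4635,  0.0079]), np.float64(0.0019196616113590595))
posts
[0.5142 0.316  0.06  ] [0.5139 0.3173 0.06  ] (array([0.514 , 0.3163, 0.0603]), np.float64(0.000856727917333999))
[0.5094 0.3778 0.06  ] [0.5082 0.3762 0.06  ] (array([0.5081, 0.3788, 0.0583]), np.float64(0.0006677787583323468))
foot bolts [0.4936 0.3004 0.006 ] [0.4946 0.3013 0.006 ]
scoop back top L, R
[ 0.6176 -0.0333  0.05  ] [ 0.6125 -0.037   0.05  ] (array([ 0.6129, -0.0316,  0.044 ]), np.float64(0.0008726107896720489))
[0.5962 0.039  0.05  ] [0.594  0.0335 0.05  ] (array([0.5939, 0.0394, 0.0457]), np.float64(0.003193571283377033))
[ 0.6716 -0.0148  0.002 ] [ 0.6688 -0.015   0.00
[... 356 characters left out ...]
0.056 ] (array([ 0.4587, -0.0202,  0.0526]), np.float64(0.0013608561074587321))
tube top corners scene
[ 0.4735 -0.0493  0.0415]
[ 0.4678 -0.0259  0.0415]
[0.5874 0.0061 0.0415]
[ 0.5935 -0.0149  0.0415]
side
[ 0.4726 -0.0279  0.0415]
[ 0.4759 -0.0513  0.0415]
[0.5829 0.0054 0.0415]
[ 0.5876 -0.0168  0.0415]
bowl [ 0.3686 -0.0498  0.045 ] [ 0.3649 -0.0508  0.045 ]
jar top [0.6531 0.345  0.11  ] [0.6487 0.3411 0.11  ]
tin [ 0.5029 -0.2606  0.062 ] [ 0.4991 -0.2626  0.062 ]
box [ 0.5299 -0.3189  0.062 ] [ 0.5284 -0.3211  0.062 ]
box [ 0.5453 -0.3805  0.062 ] [ 0.5377 -0.3826  0.062 ]
box [ 0.6608 -0.3555  0.062 ] [ 0.6544 -0.3597  0.062 ]
box [ 0.6488 -0.2949  0.062 ] [ 0.6413 -0.2968  0.062 ]
```

```bash
cat >> h.py <<'E'
def Rdown(yaw):
    # tool y down, tool z (jaw) along heading-left of object yaw
    z=np.array([-np.sin(yaw),np.cos(yaw),0]);y=np.array([0,0,-1.]);x=np.cross(y,z)
    return R.from_matrix(np.c_[x,y,z])
def plan(pos,yaw,N,p0=None,R0=None):
    s=monitor.read_state()
    p0=s['tool_pos'] if p0 is None else np.array(p0); R0=R.from_rotvec(s['orientation']) if R0 is None else R0
    best=None
    for f in (0,np.pi):
        Rt=Rdown(yaw+f); dR=(R0.inv()*Rt)
        if best is None or dR.magnitude()<best.magnitude(): best=dR
    p=R0.inv().apply(np.array(pos)-p0)
    r=R.from_rotvec(best.as_rotvec()/N)
    A=sum(((r**k).as_matrix() if k else np.eye(3)) for k in range(N))
    t=np.linalg.solve(A,p)
    print('t',round(float(s['t']),2),'total',np.round(p*1000,1),np.round(best.as_rotvec(),3),'| per row x%d:'%N,np.round(t*1000,1),np.round(r.as_rotvec(),4))
E
python3 - <<'E'
from h import *
s=monitor.read_state(); print(R.from_rotvec(s['orientation']).as_matrix().round(3))
plan((.505-.05,-.029-.02,.20),.30,16)
E
```

```text
[[-0.974 -0.     0.226]
 [-0.226  0.001 -0.974]
 [-0.    -1.    -0.001]]
t 0.15 total [-432.1   26.5 -449.1] [ 0.001 -0.072 -0.   ] | per row x16: [-27.9   1.6 -27.1] [ 0.0001 -0.0045 -0.    ]
```

```bash
python3 -c "
from h import *
plan((.505,-.029,.20),.30,16)"
```

```text
t 0.15 total [-485.4   26.5 -457.3] [ 0.001 -0.072 -0.   ] | per row x16: [-31.3   1.6 -27.5] [ 0.0001 -0.0045 -0.    ]
```

```bash
python3 -m inch '[[[-31,1.6,-27.5,0,-0.0045,0],[-31,1.6,-27.5,0,-0.0045,0],[-31,1.6,-27.5,0,-0.0045,0],[-31,1.6,-27.5,0,-0.0045,0],[-31,1.6,-27.5,0,-0.0045,0],[-31,1.6,-27.5,0,-0.0045,0],[-31,1.6,-27.5,0,-0.0045,0],[-31,1.6,-27.5,0,-0.0045,0]]]' 60 && python3 -m inch '[[[-31,1.6,-27.5,0,-0.0045,0],[-31,1.6,-27.5,0,-0.0045,0],[-31,1.6,-27.5,0,-0.0045,0],[-31,1.6,-27.5,0,-0.0045,0],[-31,1.6,-27.5,0,-0.0045,0],[-31,1.6,-27.5,0,-0.0045,0],[-31,1.6,-27.5,0,-0.0045,0],[-31,1.6,-27.5,0,-0.0045,0]]]'
python3 -c "
from h import *
plan((.505,-.029,.20),.30,4)
c=cam('wrist','w1.png');o,d=ray(c,c['cx'],c['cy']);print(o,d)"
```

```text
t: 1.15
tool_pos: [0.3236, -0.3099, 0.2136]
orientation: [-0.276, 2.081, -2.08]
force: [0.3, -0.1, -0.6]
opening: 0.0599
t: 2.15
tool_pos: [0.5012, -0.03, 0.2008]
orientation: [-0.312, 2.06, -2.06]
force: [-0.8, -0.6, 0.3]
opening: 0.0595
t 2.15 total [-3.9  0.8  0.1] [0. 0. 0.] | per row x4: [-1.   0.2  0. ] [0.     0.     0.0001]
[ 0.57745727 -0.00513779  0.35963842] [-0.27861743 -0.08466281 -0.95666323]
```

View pics/w1.png

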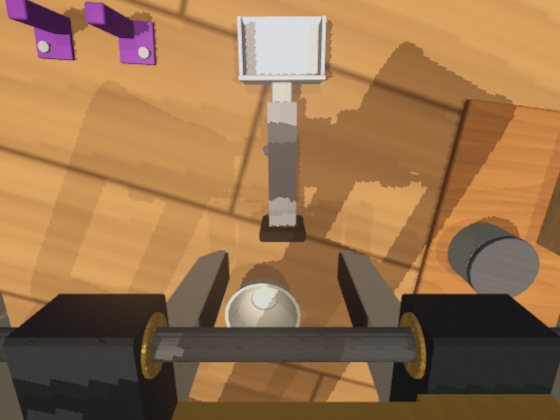

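The wrist picture shows the scoop with its tube from (283,225) to (282,102), the head's back plate edge at y≈78, and the pin at (266,150). The tin is at right and the bowl at the bottom.

Run:
```python
from h import *
np.set_printoptions(precision=4,suppress=True)
c=load('wrist'); crop(c,'w1c.png',210,0,350,260,3)
```

```text
(no output)
```

View pics/w1c.png

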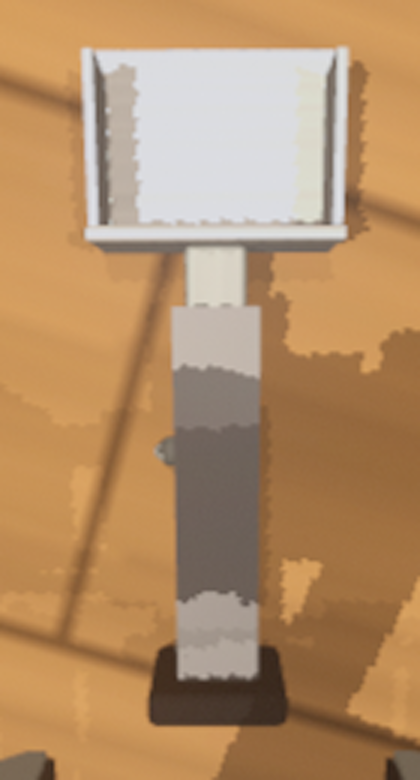

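Run:
```python
from h import *
np.set_printoptions(precision=4,suppress=True)
c=load('wrist'); f=lambda x,y,z:onz(c,210+x/3-.33,y/3-.33,z)
a=f(216,307,.0415);b=f(218,679,.0415);print('front',a,'rear',b,np.linalg.norm(a-b),np.arctan2(*(a-b)[1::-1]))
l=f(86,242,.05);r=f(346,242,.05);m=(l+r)/2;print('back',m,np.linalg.norm(l-r),np.arctan2(*(m-b)[1::-1]))
p=f(158,451,.028);print('pin',p)
for yaw in (.28,.29,.30,.31):
    u=np.array([np.cos(yaw),np.sin(yaw),0])
    print(yaw,a-.04*u,b+.08*u,m-.058*u)
print('tube corners', f(173,307,.0415),f(260,307,.0415),f(178,679,.0415),f(259,679,.0415))
```

```text
front [ 0.5845 -0.0013  0.0415] rear [ 0.4702 -0.0371  0.0415] 0.1197698835147857 0.3036991159677058
back [0.6014 0.0039 0.05  ] 0.0755591797644732 0.30269812704013344
pin [0.536  0.0039 0.028 ]
0.28 [ 0.546  -0.0123  0.0415] [ 0.5471 -0.015   0.0415] [ 0.5457 -0.0122  0.05  ]
0.29 [ 0.5461 -0.0127  0.0415] [ 0.5468 -0.0142  0.0415] [ 0.5458 -0.0127  0.05  ]
0.3 [ 0.5463 -0.0131  0.0415] [ 0.5466 -0.0135  0.0415] [ 0.546  -0.0133  0.05  ]
0.31 [ 0.5464 -0.0135  0.0415] [ 0.5464 -0.0127  0.0415] [ 0.5462 -0.0138  0.05  ]
tube corners [0.5806 0.0112 0.0415] [ 0.5884 -0.0141  0.0415] [ 0.4662 -0.0242  0.0415] [ 0.4743 -0.0504  0.0415]
```

```bash
python3 -c "
from h import *
plan((.5034,-.0266,.018),.303,6)"
```

```text
t 2.2 total [ -0.3 182.5   0.9] [ 0.002 -0.001 -0.001] | per row x6: [-0.1 30.4  0.1] [ 0.0004 -0.0002 -0.0002]
```

```bash
python3 -m inch '[[[0,40,1,0,0,0],[0,50,0,0,0,0],[0,45,0,0,0,0],[0,30,0,0,0,0],[0,17,0,0,0,0],[0,0,0,0,0,0]]]' 60 && python3 -m inch '[[[0,0,0,0,0,0],[0,0,0,0,0,0],[0,0,0,0,0,0],[0,0,0,0,0,0]]]' 0 55; python3 -c "
from h import *
plan((.5034,-.0266,.018),.303,1)"
```

```text
t: 2.95
tool_pos: [0.5001, -0.0321, 0.0181]
orientation: [-0.314, 2.062, -2.06]
force: [0.1, 0.5, 0.5]
opening: 0.0599
t: 3.45
tool_pos: [0.5015, -0.0321, 0.0197]
orientation: [-0.31, 2.06, -2.06]
force: [-1.6, 2.3, 3.5]
opening: 0.0265
t 3.45 total [-3.4  1.7 -4.7] [-0.    -0.003 -0.001] | per row x1: [-3.4  1.7 -4.7] [-0.0001 -0.0031 -0.001 ]
```

```bash
python3 -c "
from h import *
for i in range(3):
    s=monitor.read_state();print(s['t'],s['tool_pos'],s['force'],s['q'])
c=cam('wrist','w2.png')
s=monitor.read_state();print(s['t'],s['tool_pos'],s['q'])"
```

```text
3.45 [ 0.50153847 -0.03211471  0.01974176] [-1.57947673  2.31377881  3.54071255] [-1.66279950e-01  7.74117185e-02  1.94490930e+00  4.22113827e-04
  1.11837628e+00  1.10439652e+00]
3.45 [ 0.50153847 -0.03211471  0.01974176] [-1.57947673  2.31377881  3.54071255] [-1.66279950e-01  7.74117185e-02  1.94490930e+00  4.22113827e-04
  1.11837628e+00  1.10439652e+00]
3.45 [ 0.50153847 -0.03211471  0.01974176] [-1.57947673  2.31377881  3.54071255] [-1.66279950e-01  7.74117185e-02  1.94490930e+00  4.22113827e-04
  1.11837628e+00  1.10439652e+00]
3.5 [ 0.50153221 -0.03209718  0.01972424] [-1.66254491e-01  7.74854157e-02  1.94486829e+00  4.32703966e-04
  1.11841176e+00  1.10444044e+00]
```

View pics/w2.png

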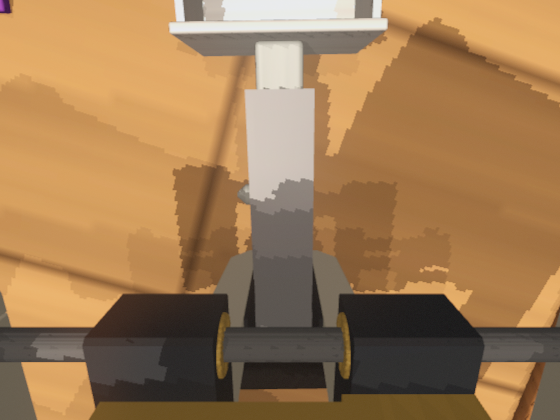

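```bash
python3 -m inch '[[[0,-15,0,0,0,0],[0,-35,0,0,0,0],[0,-35,0,0,0,0],[0,-15,0,0,0,0],[0,0,0,0,0,0]]]' && python3 -c "
from h import *
cam('wrist','w3.png'); cam('side','d_3.png')
plan((.4219,.3387,.118),.09,12)"
```

```text
t: 4.12
tool_pos: [0.5019, -0.0325, 0.1201]
orientation: [-0.309, 2.058, -2.06]
force: [0.4, -0.5, -3.6]
opening: 0.0269
t 4.22 total [-3.470e+01 -1.000e-01 -3.775e+02] [0.001 0.21  0.002] | per row x12: [  0.1  -0.  -31.6] [0.     0.0175 0.0001]
```

View pics/w3.png

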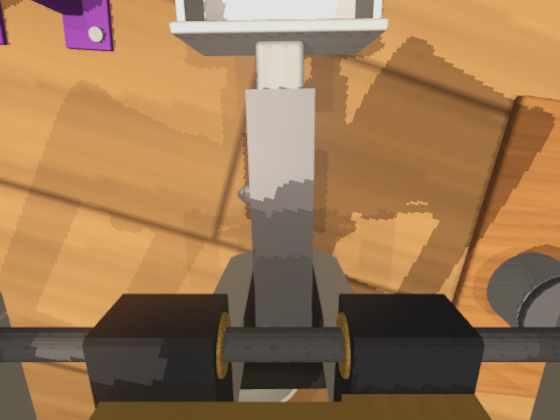

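View pics/d_3.png

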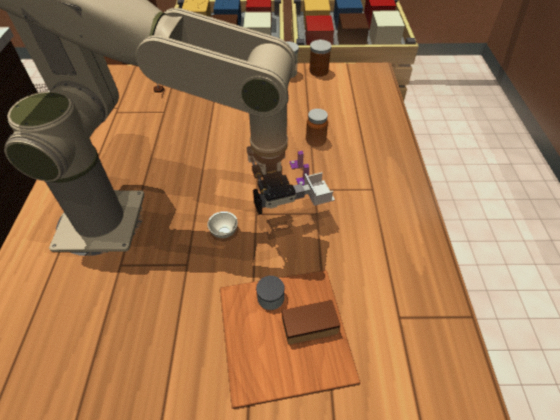

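The scoop is lifted and hasn't slipped: the wrist view is unchanged, with the tube at (282,90–330). Next I move over the gate.

```bash
python3 -m inch '[[[0,0,-30,0,0.0175,0],[0,0,-32,0,0.0175,0],[0,0,-32,0,0.0175,0],[0,0,-32,0,0.0175,0],[0,0,-32,0,0.0175,0],[0,0,-32,0,0.0175,0],[0,0,-32,0,0.0175,0],[0,0,-32,0,0.0175,0]]]' && python3 -m inch '[[[0,0,-32,0,0.0175,0],[0,0,-32,0,0.0175,0],[0,0,-32,0,0.0175,0],[0,0,-30,0,0.0175,0],[0,0,0,0,0,0],[0,0,0,0,0,0]]]'; python3 -c "
from h import *
plan((.4219,.3387,.118),.09,1)
cam('wrist','w4.png'); cam('scene','s_4.png');cam('side','d_4.png')
c=load('scene'); crop(c,'s4c.png',355,125,495,255,5)
c=load('side'); crop(c,'d4c.png',220,80,340,180,6)"
```

```text
t: 5.22
tool_pos: [0.4397, 0.2149, 0.1169]
orientation: [-0.174, 2.139, -2.141]
force: [0.2, 0.3, -2.0]
opening: 0.0266
t: 5.98
tool_pos: [0.4235, 0.3383, 0.1174]
orientation: [-0.101, 2.174, -2.178]
force: [0.2, -1.1, -2.6]
opening: 0.0261
t 5.97 total [ 1.6 -0.6 -0.6] [-0.002  0.     0.003] | per row x1: [ 1.6 -0.6 -0.6] [-0.0017  0.0004  0.0025]
```

View pics/w4.png

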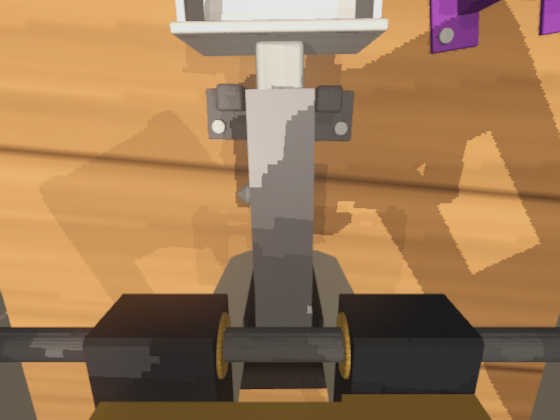

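View pics/s4c.png

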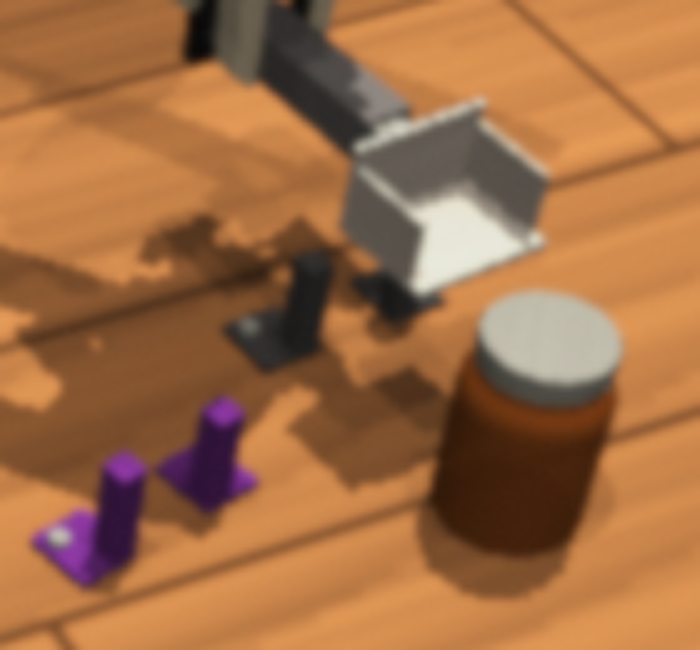

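View pics/d4c.png

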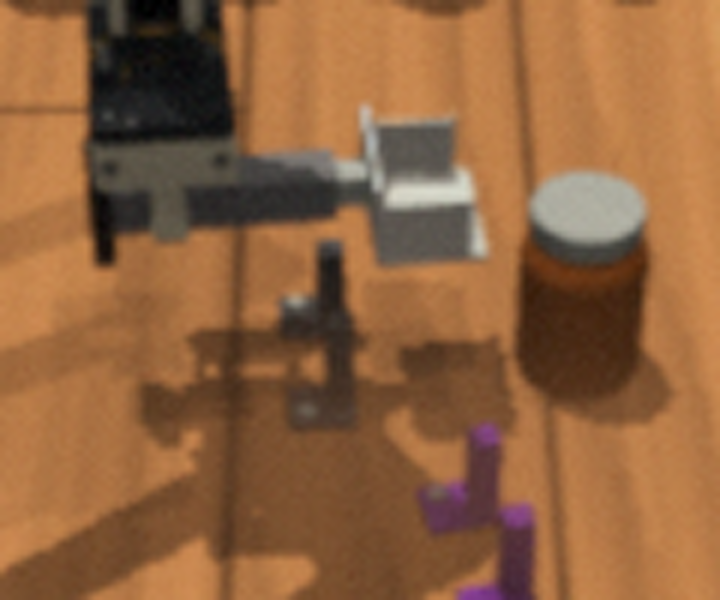

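The wrist view shows both dark posts on either side of the tube, at about (231,97) and (329,98). I'll use it to refine the gate pose.

```bash
python3 -c "
from h import *
c=load('wrist'); crop(c,'w4c.png',165,0,395,160,3.4)"
```

```text
(no output)
```

View pics/w4c.png

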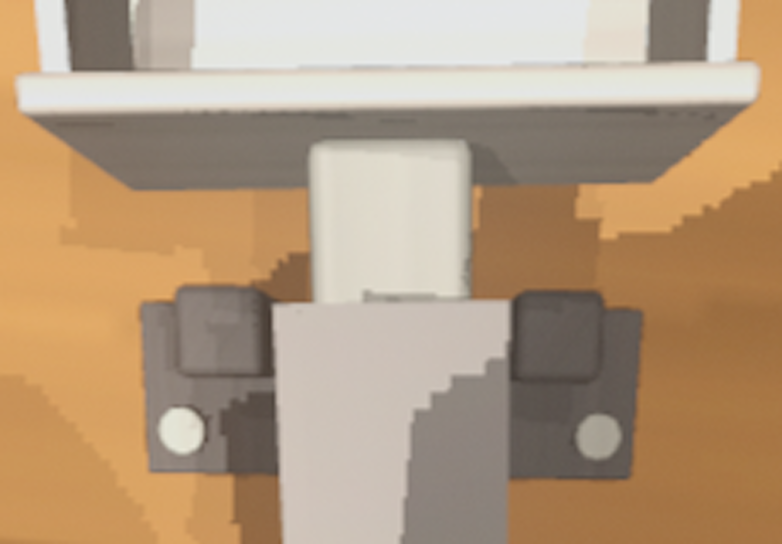

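Run:
```python
from h import *
np.set_printoptions(precision=4,suppress=True)
c=load('wrist'); f=lambda x,y,z:onz(c,165+x/3.4-.35,y/3.4-.35,z)
l=f(222,331,.06);r=f(557,336,.06);g=(l+r)/2;v=l-r
yaw=np.arctan2(-v[0],v[1]);print('gate',g,np.linalg.norm(v),yaw)
bl=f(132,431,.007);br=f(599,436,.007);print('bolts',bl,br, f(181,431,.007))
z=.1477
L=f(20,112,z);Rr=f(757,103,z);m=(L+Rr)/2;print('back',m,np.linalg.norm(L-Rr),np.arctan2(-(L-Rr)[0],(L-Rr)[1]))
yaw=.09
u=np.array([np.cos(yaw),np.sin(yaw)]);n=np.array([-u[1],u[0]])
for g2 in (g[:2],np.array([.5115,.3468])):
  print('back in gate', (m[:2]-g2)@u,(m[:2]-g2)@n)
# axis: tube front mid, rear
a=f(391,303,.1257+.0135);print('tubefront',a,(a[:2]-g[:2])@u,(a[:2]-g[:2])@n)
```

```text
gate [0.5105 0.3496 0.06  ] 0.06080427591442934 0.0754340374332291
bolts [0.4856 0.4079 0.007 ] [0.4941 0.3    0.007 ] [0.4866 0.3966 0.007 ]
back [0.5293 0.3505 0.1477] 0.07527891003012126 0.10055402581967954
back in gate 0.01888279960296839 -0.0008395898740866831
back in gate 0.01810712871219042 0.002055494204488964
tubefront [0.5112 0.3487 0.1392] 0.0006253808200175309 -0.0009894586726888854
```

```bash
python3 -m inch '[[[0,25,0,0,0,0],[0,30,0,0,0,0],[0,20,0,0,0,0],[0,12,0,0,0,0],[0,8,0,0,0,0],[0,2,0,0,0,0],[0,0,0,0,0,0]]]'; python3 -c "
from h import *
cam('wrist','w5.png');cam('side','d_5.png')
c=load('side'); crop(c,'d5c.png',220,80,340,180,6)"
```

```text
t: 7.0
tool_pos: [0.4249, 0.3395, 0.0226]
orientation: [-0.097, 2.176, -2.175]
force: [0.5, 0.5, -2.0]
opening: 0.0268
```

View pics/w5.png

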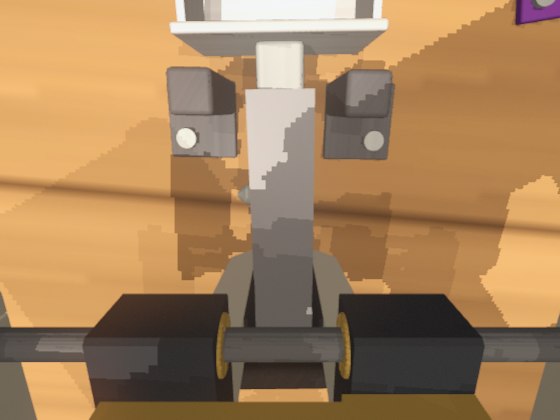

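View pics/d5c.png

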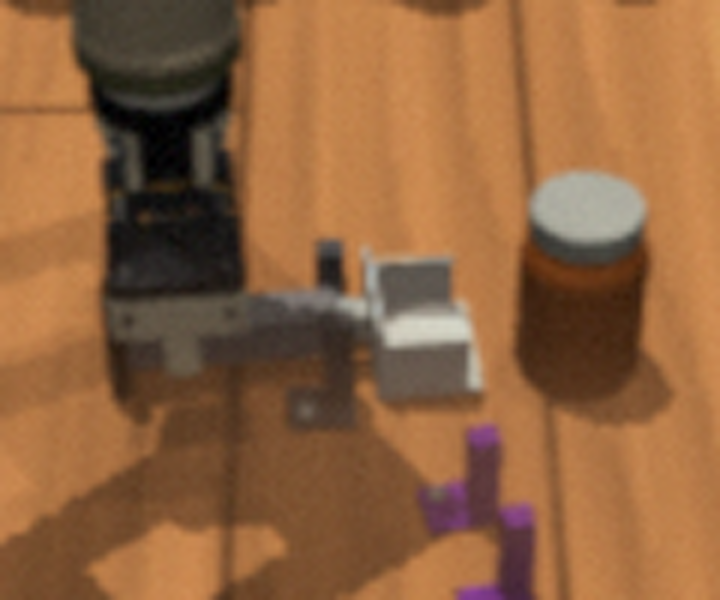

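```bash
python3 -m inch '[[[3,0,0,0,0,0],[3,1.5,0,0,0,0],[0,1.5,0,0,0,0],[0,0,0,0,0,0],[0,0,0,0,0,0]]]'; python3 -m inch '[[[0,0,0,0,0,0],[0,0,0,0,0,0],[0,0,0,0,0,0],[0,0,0,0,0,0]]]' 50; python3 -c "
from h import *
cam('wrist','w6.png')
c=load('wrist'); crop(c,'w6c.png',165,0,395,230,2.6)"
```

```text
t: 7.72
tool_pos: [0.4185, 0.3389, 0.0197]
orientation: [-0.098, 2.176, -2.175]
force: [-5.0, -1.9, 6.3]
opening: 0.0265
t: 8.22
tool_pos: [0.4185, 0.3386, 0.019]
orientation: [-0.098, 2.175, -2.175]
force: [0.4, -0.1, -0.4]
opening: 0.0498
```

View pics/w6c.png

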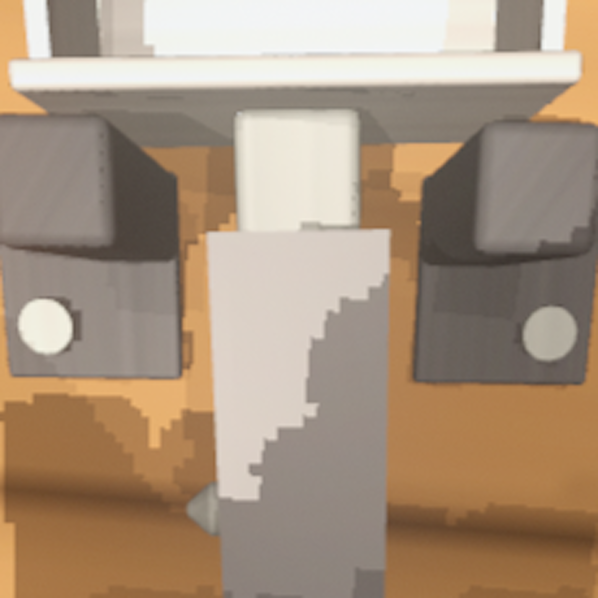

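Run:
```python
from h import *
np.set_printoptions(precision=4,suppress=True)
c=load('wrist'); f=lambda x,y,z:onz(c,165+x/2.6-.3,y/2.6-.3,z)
s=monitor.read_state();R0=R.from_rotvec(s['orientation']);
tl=lambda p:R0.inv().apply(p-s['tool_pos'])*1e3
print('pin',tl(f(190,510,.028)))
a=f(299,232,.0415);print('tubefront',tl(a))
m=(f(12,88,.05)+f(580,77,.05))/2;print('back',tl(m))
print('tube edges',tl(f(208,232,.0415)),tl(f(390,232,.0415)),tl(f(222,590,.0415)),tl(f(385,590,.0415)))
```

```text
pin [-42.1079  -9.035  -22.2386]
tubefront [-88.0971 -22.538   -2.3769]
back [-106.2794  -31.0394   -2.6942]
tube edges [-88.1096 -22.5384 -15.9115] [-88.0846 -22.5377  11.1541] [-31.6827 -22.534  -15.5091] [-31.6727 -22.5333  11.8407]
```

```bash
python3 -m inch '[[[-10,0,0,0,0,0],[-20,1,0,0,0,0],[-12.5,1,0,0,0,0],[0,0,0,0,0,0],[0,0,0,0,0,0]]]' 52; python3 -c "
from h import *
cam('wrist','w7.png');cam('scene','s_7.png');cam('side','d_7.png')
c=load('side'); crop(c,'d7c.png',220,80,340,180,6)
c=load('scene'); crop(c,'s7c.png',355,125,495,255,5)"
```

```text
t: 8.9
tool_pos: [0.4603, 0.3423, 0.0167]
orientation: [-0.099, 2.176, -2.176]
force: [0.1, -0.3, 0.4]
opening: 0.0518
```

View pics/w7.png

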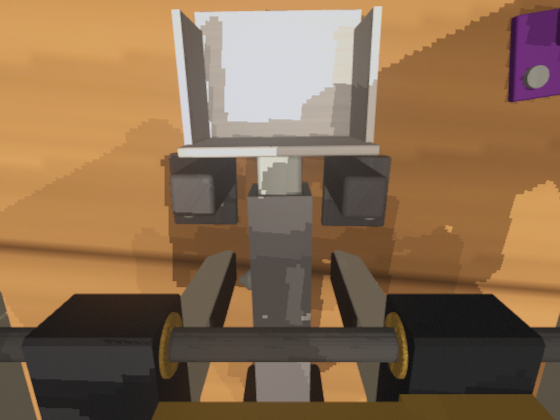

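View pics/d7c.png

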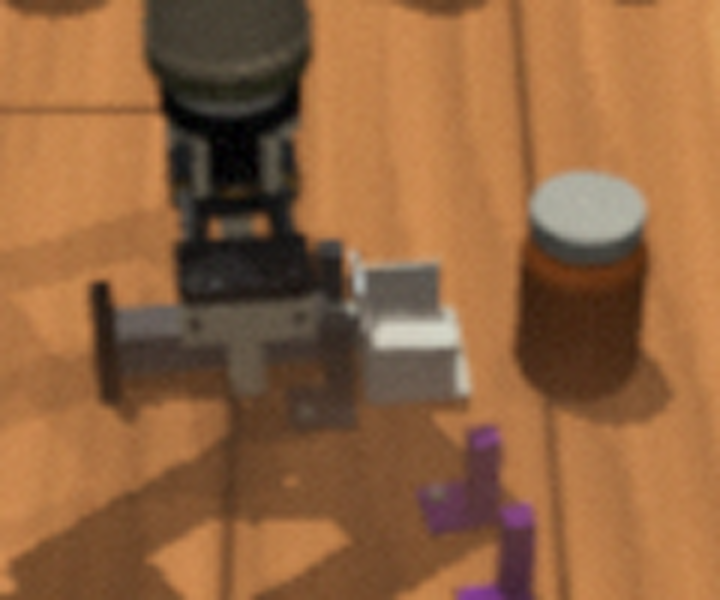

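View pics/s7c.png

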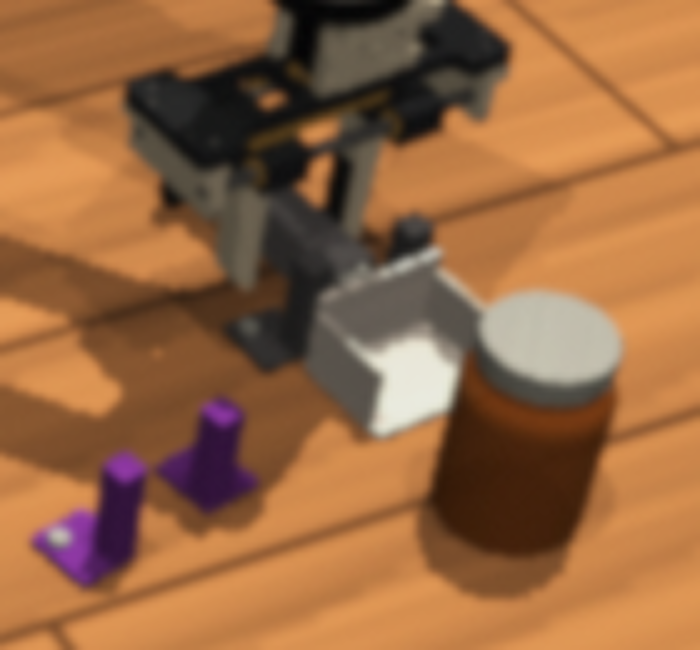

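Run:
```python
from h import *
np.set_printoptions(precision=4,suppress=True)
c=load('wrist'); s=monitor.read_state();R0=R.from_rotvec(s['orientation'])
P=lambda q:proj(c,R0.apply(np.array(q)/1e3)+s['tool_pos'])[0]
print('tips',[P((x,8,z)) for x in (-7.5,7.5) for z in (-26,26)])
print('at grasp',[P((x,-11,z)) for x in (-7.5,0,7.5) for z in (-26,)])
print('pin pred',P((0,-11,-20.5)))
im=c['image'].copy()
for x,col in ((-7.5,(0,0,255)),(0,(0,255,0)),(7.5,(255,0,0))):
  for y in (8,-11):
   for z in (-26,26): cv2.circle(im,tuple(int(v) for v in P((x,y,z))*1),1,col,-1)
cv2.imwrite('pics/w7d.png',cv2.resize(im[220:340,160:400],None,fx=3.3,fy=3.3,interpolation=cv2.INTER_CUBIC))
o,d=ray(c,243,281);p=o+d*(.028-o[2])/d[2];print('pin tool',R0.inv().apply(p-s['tool_pos'])*1e3)
```

```text
tips [array([237.2475, 250.0258]), array([332.6448, 249.9601]), array([238.3633, 274.8157]), array([331.504 , 274.7622])]
at grasp [array([232.0829, 265.6027]), array([232.7785, 279.324 ]), array([233.4558, 292.6854])]
pin pred [243.844  279.3178]
pin tool [  0.8937 -11.0717 -20.9437]
```

View pics/w7d.png

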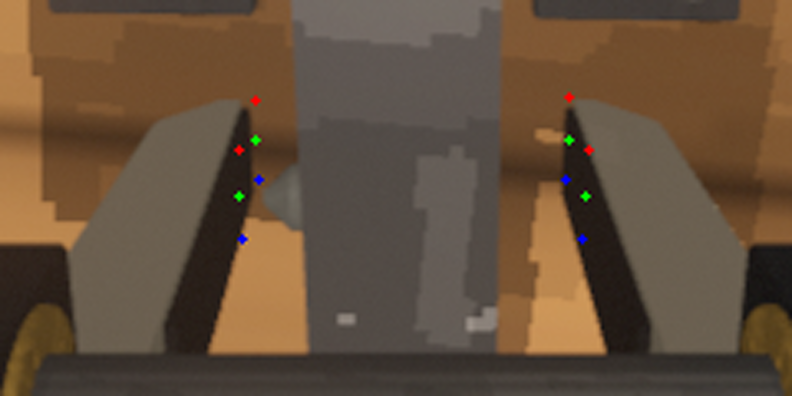

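The pin at crop (283,195) lines up with the middle of the pads, to within about 1 mm. I'll squeeze.

```bash
python3 -m inch '[[[0,0,0,0,0,0],[0,0,0,0,0,0],[0,0,0,0,0,0],[0,0,0,0,0,0],[0,0,0,0,0,0]]]' 0 60; python3 -c "
from h import *
print(monitor.read_state())"
```

```text
t: 9.68
tool_pos: [0.4609, 0.3422, 0.0171]
orientation: [-0.098, 2.175, -2.176]
force: [-0.4, -3.3, 3.7]
opening: 0.0267
{'t': 9.675, 'q': array([ 5.49567732e-01,  2.61205735e-01,  1.74250861e+00, -4.08560071e-04,
        1.13810979e+00,  2.03086770e+00]), 'dq': array([-0.00123721, -0.0026475 ,  0.00236993,  0.00169231,  0.00088358,
       -0.00099574]), 'joint_torque': array([ 1.43687066e+00, -5.49505877e+01, -4.25587571e+01,  8.63911025e-01,
       -8.19942188e-01, -2.15878688e-03]), 'tool_pos': array([0.46087759, 0.34217273, 0.01714264]), 'orientation': array([-0.09762818,  2.17505631, -2.17600706]), 'force': array([-0.42156487, -3.26674017,  3.701153  ]), 'wrist_torque': array([-0.53640611,  0.06623194, -0.0130337 ]), 'opening': 0.02666952720893213}
```

The opening is 27 mm, so the pin is flush. Now I pull back.

```bash
python3 -m inch '[[[3,0,0,0,0,0],[3,0,0,0,0,0],[3,0,0,0,0,0],[0,0,0,0,0,0]]]'; python3 -m inch '[[[3,0,0,0,0,0],[3,0,0,0,0,0],[3,0,0,0,0,0],[0,0,0,0,0,0]]]';python3 -m inch '[[[3,0,0,0,0,0],[3,0,0,0,0,0],[3,0,0,0,0,0],[0,0,0,0,0,0]]]'; python3 -c "
from h import *
cam('wrist','w8.png')"
```

```text
t: 10.18
tool_pos: [0.4528, 0.3423, 0.0173]
orientation: [-0.095, 2.176, -2.173]
force: [7.3, 2.2, -5.5]
opening: 0.0261
t: 10.68
tool_pos: [0.4428, 0.3411, 0.0172]
orientation: [-0.097, 2.176, -2.175]
force: [1.9, -0.1, 1.3]
opening: 0.0262
t: 11.18
tool_pos: [0.4335, 0.3402, 0.0172]
orientation: [-0.098, 2.176, -2.175]
force: [-0.2, 1.6, 3.3]
opening: 0.0269
```

View pics/w8.png

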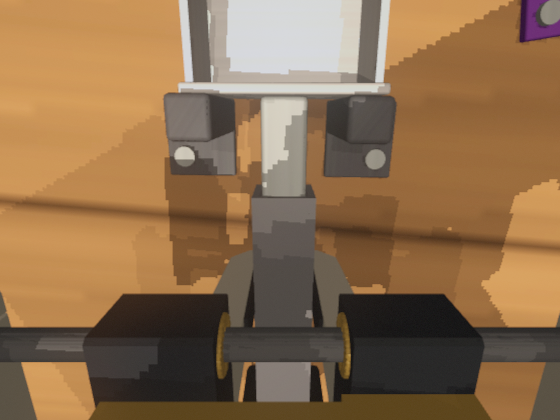

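The sleeve is sliding; the bare inner tube now runs from y=97 to y=187. I continue in small steps until it locks.

```bash
python3 -m inch '[[[1.5,0,0,0,0,0],[1.5,0,0,0,0,0],[0,0,0,0,0,0]]]'; python3 -m inch '[[[1.5,0,0,0,0,0],[0,0,0,0,0,0]]]';python3 -m inch '[[[1.5,0,0,0,0,0],[0,0,0,0,0,0]]]'; python3 -c "
from h import *
c=cam('wrist','w9.png');crop(c,'w9c.png',160,50,400,350,2)"
```

```text
t: 11.6
tool_pos: [0.431, 0.3399, 0.0172]
orientation: [-0.097, 2.176, -2.175]
force: [0.2, 3.0, 4.3]
opening: 0.0265
t: 11.85
tool_pos: [0.4295, 0.3396, 0.0172]
orientation: [-0.098, 2.175, -2.175]
force: [1.6, 0.4, 3.6]
opening: 0.0263
t: 12.1
tool_pos: [0.428, 0.3395, 0.0172]
orientation: [-0.098, 2.175, -2.175]
force: [2.0, 0.4, 4.1]
opening: 0.0267
```

View pics/w9c.png

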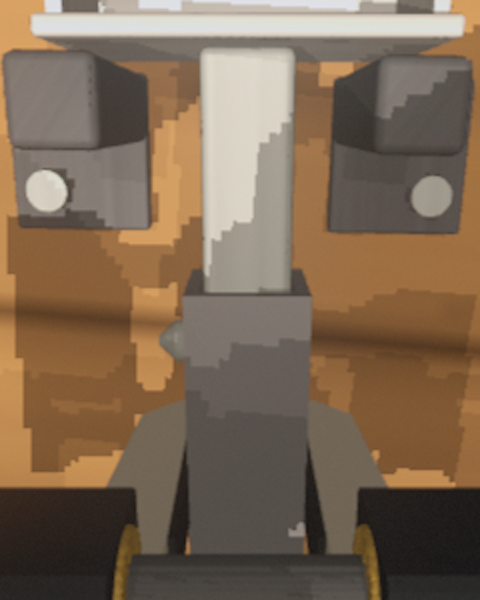

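The pin is out again, at crop (172,340) near the tube's front end. A short extra pull will confirm the lock.

```bash
python3 -m inch '[[[1.5,0,0,0,0,0],[1,0,0,0,0,0],[0,0,0,0,0,0]]]'; python3 -c "
from h import *
c=cam('wrist','w10.png')
s=monitor.read_state();R0=R.from_rotvec(s['orientation'])
np.set_printoptions(precision=1,suppress=True)
P=lambda u,v,z:R0.inv().apply(onz(c,u,v,z)-s['tool_pos'])*1e3
crop(c,'w10c.png',160,50,400,350,2)"
```

```text
t: 12.52
tool_pos: [0.4255, 0.3394, 0.0172]
orientation: [-0.097, 2.175, -2.175]
force: [3.6, 0.5, 4.9]
opening: 0.0266
```

View pics/w10c.png

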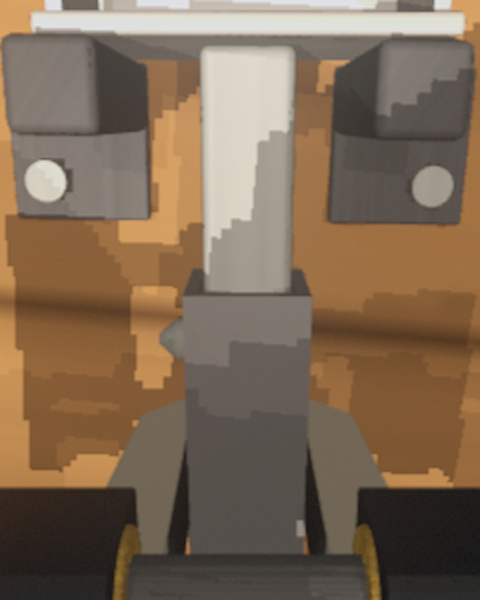

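```bash
python3 - <<'E'
from h import *
np.set_printoptions(precision=1,suppress=True)
c=load('wrist');s=monitor.read_state();R0=R.from_rotvec(s['orientation'])
P=lambda u,v,z:R0.inv().apply(onz(c,160+u/2-.25,50+v/2-.25,z)-s['tool_pos'])*1e3
print('back',(P(32,36,.05)+P(464,36,.05))/2,'front',P(248,295,.0415),'pin',P(162,340,.028))
E
python3 -m inch '[[[-3,0,0,0,0,0],[-4,0,0,0,0,0],[0,-15,0,0,0,0],[0,-35,0,0,0,0],[0,-35,0,0,0,0],[0,-20,0,0,0,0],[0,0,0,0,0,0]]]'; python3 -c "
from h import *
c=cam('wrist','w11.png');cam('side','d_11.png')
plan((.5,0,.12),.17,1)"
```

```text
back [-94.5 -32.8  -0.9] front [-45.3 -24.3  -0.8] pin [-30.9 -10.8 -21.1]
t: 13.45
tool_pos: [0.4329, 0.3404, 0.1232]
orientation: [-0.096, 2.176, -2.173]
force: [-0.4, 0.8, -2.9]
opening: 0.0267
t 13.55 total [-37.8   0.8 344.2] [-0.001 -0.08   0.002] | per row x1: [-37.8   0.8 344.2] [-0.0008 -0.0803  0.002 ]
```

View pics/w11.png

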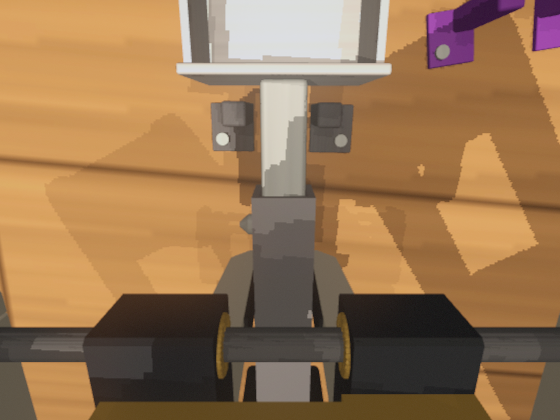

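View pics/d_11.png

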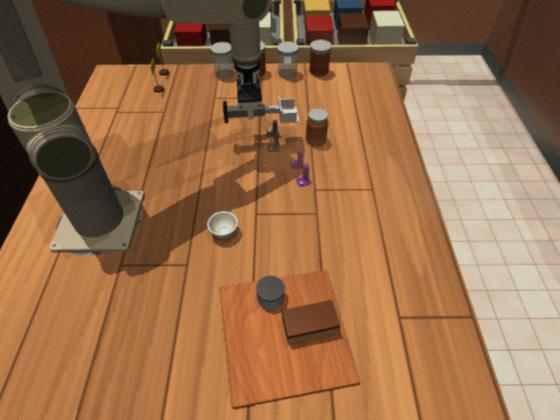

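```bash
python3 -m inch '[[[0,0,20,0,0,0],[0,0,32,0,0,0],[0,0,32,0,0,0],[0,0,32,0,0,0]]]'; python3 -c "
from h import *
plan((.5165,-.4438,.122),.173,20)"
```

```text
t: 14.05
tool_pos: [0.4418, 0.2221, 0.1204]
orientation: [-0.1, 2.175, -2.178]
force: [0.5, 0.1, -3.4]
opening: 0.0267
t 14.05 total [-14.8  -0.9 669.9] [-0.001 -0.083  0.003] | per row x20: [ 0.6 -0.1 33.5] [-0.     -0.0042  0.0001]
```

```bash
python3 -m inch '[[[0.6,0,33,0,-0.0042,0],[0.6,0,33,0,-0.0042,0],[0.6,0,33,0,-0.0042,0],[0.6,0,33,0,-0.0042,0],[0.6,0,33,0,-0.0042,0],[0.6,0,33,0,-0.0042,0],[0.6,0,33,0,-0.0042,0],[0.6,0,33,0,-0.0042,0]]]'; python3 -m inch '[[[0.6,0,33,0,-0.0042,0],[0.6,0,33,0,-0.0042,0],[0.6,0,33,0,-0.0042,0],[0.6,0,33,0,-0.0042,0],[0.6,0,33,0,-0.0042,0],[0.6,0,33,0,-0.0042,0],[0.6,0,33,0,-0.0042,0],[0.6,0,33,0,-0.0042,0]]]'; python3 -c "
from h import *
plan((.5165,-.4438,.122),.173,4)"
```

```text
t: 15.05
tool_pos: [0.464, -0.0404, 0.1206]
orientation: [-0.136, 2.159, -2.159]
force: [0.4, 0.1, -1.4]
opening: 0.0266
t: 16.05
tool_pos: [0.4953, -0.3019, 0.1203]
orientation: [-0.171, 2.143, -2.139]
force: [1.0, 0.3, -2.6]
opening: 0.0265
t 16.05 total [  1.2  -2.  143.4] [ 0.002 -0.016  0.002] | per row x4: [ 0.5 -0.5 35.9] [ 0.0005 -0.0041  0.0006]
```

```bash
python3 -m inch '[[[0.5,0,35,0,-0.004,0],[0.5,0,35,0,-0.004,0],[0,0,35,0,-0.004,0],[0,0,30,0,-0.004,0],[0,0,5,0,0,0],[0,0,0,0,0,0]]]'; python3 -c "
from h import *
plan((.5165,-.4438,.122),.173,1)
cam('scene','s_12.png');cam('side','d_12.png');c=cam('wrist','w12.png')
plan((.5165,-.4438,.122),.173,1)
c=load('scene'); crop(c,'s12c.png',60,165,260,355,3.1)"
```

```text
t: 16.8
tool_pos: [0.5176, -0.4388, 0.1205]
orientation: [-0.186, 2.134, -2.13]
force: [0.2, 1.3, -3.1]
opening: 0.0266
t 16.8 total [ 1.9 -1.5  4.8] [ 0.002 -0.001  0.002] | per row x1: [ 1.9 -1.5  4.8] [ 0.0022 -0.0009  0.0015]
t 16.95 total [ 3.  -0.4  5.3] [0.001 0.001 0.001] | per row x1: [ 3.  -0.4  5.3] [0.001  0.0006 0.0006]
```

View pics/w12.png

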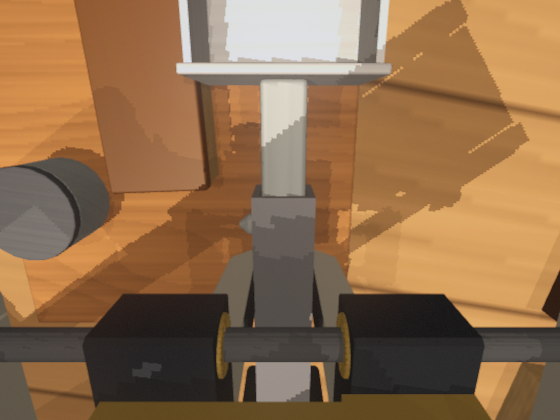

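View pics/s12c.png

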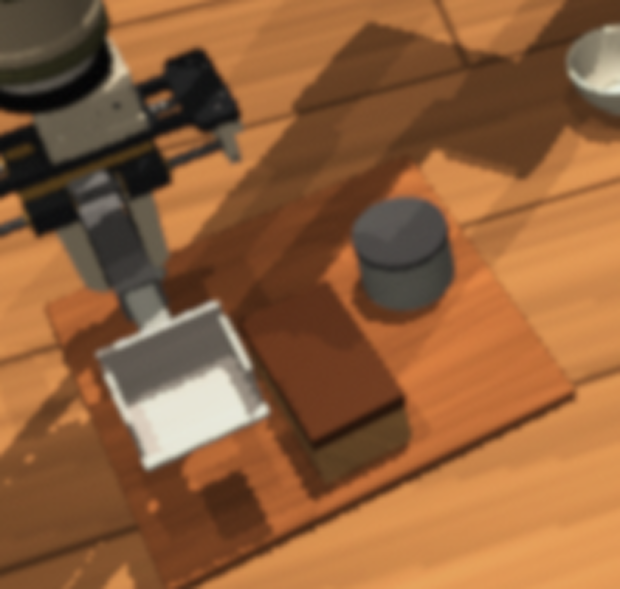

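View pics/d_12.png

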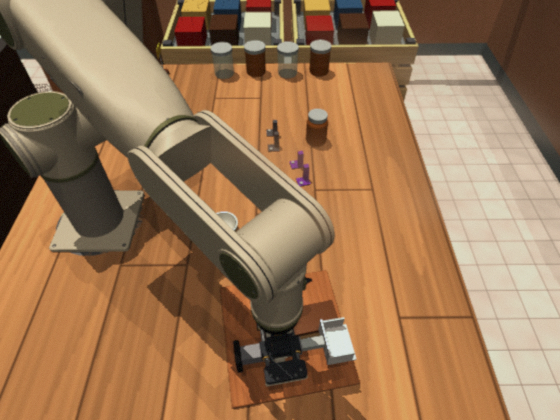

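The wrist view shows the board's outer edge at x≈355 and the gift box's right edge near (208,188). I'll enlarge to measure the clearances.

```bash
python3 -c "
from h import *
c=load('wrist'); crop(c,'w12c.png',170,0,400,300,2)"
```

```text
(no output)
```

View pics/w12c.png

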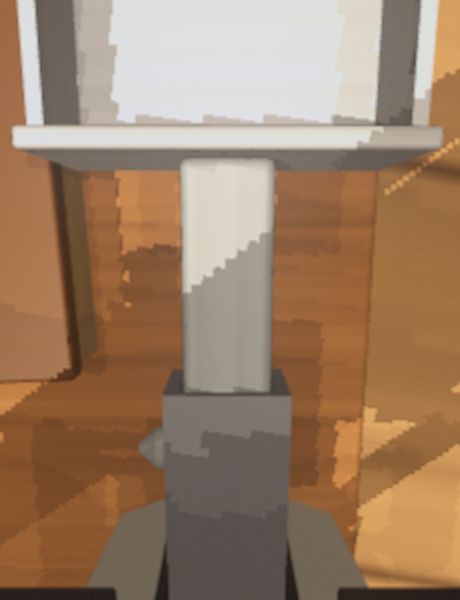

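Run:
```python
from h import *
np.set_printoptions(precision=4,suppress=True)
c=load('wrist');s=monitor.read_state();R0=R.from_rotvec(s['orientation'])
W=lambda u,v,z:onz(c,170+u/2-.25,v/2-.25,z)
T=lambda p:R0.inv().apply(p-s['tool_pos'])*1e3
e1,e2=W(377,172,.012),W(352,560,.012);print('edge',e1,e2,T(e1),T(e2),'yaw',np.arctan2(*(e1-e2)[1::-1]))
b1,b2=W(52,165,.062),W(78,375,.062);print('box',b1,b2,T(b1),T(b2),'yaw',np.arctan2(*(b1-b2)[1::-1]))
z=s['tool_pos'][2]-.0172
bk=(W(14,149,z+.05)+W(442,149,z+.05))/2;print('back',bk,T(bk))
# board from previous estimate
g=np.array([.534,-.347]);y=.173;u=np.array([np.cos(y),np.sin(y)]);n=np.array([-u[1],u[0]])
for nm,p in (('edge',e1),('edge2',e2),('box',b1),('box2',b2),('back',bk),('tcp',s['tool_pos'])):
    d=p[:2]-g;print(nm,'board xy',d@u,d@n)
```

```text
edge [ 0.6245 -0.4758  0.012 ] [ 0.463  -0.5035  0.012 ] [-97.9468 109.4631  55.5702] [ 65.9947 109.5554  54.977 ] yaw 0.16999551853283615
box [ 0.6042 -0.3671  0.062 ] [ 0.5398 -0.382   0.062 ] [-96.7129  59.5776 -55.0445] [-30.6516  59.6108 -51.4423] yaw 0.2280870854509642
back [ 0.6091 -0.4212  0.1544] [-92.1291 -32.8505  -0.9655]
edge board xy 0.06701751160761062 -0.1424303519314257
edge2 board xy -0.09692434752520644 -0.1419377901718645
box board xy 0.06574367062658393 -0.03186782725836102
box2 board xy -0.00031537374427014766 -0.035510512908228035
back board xy 0.06124478255071494 -0.08604458671082367
tcp board xy -0.030902077546202725 -0.08703292356451142
```

```bash
python3 -m inch '[[[1,20,2,0,0,0],[0,30,0,0,0,0],[0,20,0,0,0,0],[0,10,0,0,0,0],[0,6,0,0,0,0],[0,3,0,0,0,0],[0,0,0,0,0,0],[0,0,0,0,0,0]]]'; python3 -c "
from h import *
plan((.5165,-.4438,.0292),.173,1)
print(monitor.read_state()['force'])"
```

```text
t: 17.95
tool_pos: [0.5187, -0.4417, 0.0339]
orientation: [-0.184, 2.13, -2.132]
force: [0.7, -0.4, -3.1]
opening: 0.0266
t 17.95 total [2.5 4.7 1.7] [-0.001 -0.    -0.001] | per row x1: [2.5 4.7 1.7] [-0.0011 -0.0001 -0.0007]
[ 0.72093571 -0.35173921 -3.05474727]
```

```bash
python3 -m inch '[[[0,2,0,0,0,0],[0,2,0,0,0,0],[0,0,0,0,0,0],[0,0,0,0,0,0]]]'; python3 -c "
from h import *
s=monitor.read_state();print(s['tool_pos'],s['force'])
c=cam('wrist','w13.png');cam('side','d_13.png');cam('scene','s_13.png')
c=load('scene'); crop(c,'s13c.png',60,165,260,355,3.1)
c=load('side'); crop(c,'d13c.png',205,250,375,410,4)"
```

```text
t: 18.45
tool_pos: [0.5184, -0.4414, 0.0293]
orientation: [-0.184, 2.13, -2.131]
force: [-0.5, -0.4, -0.2]
opening: 0.0262
[ 0.51842071 -0.44143562  0.02928027] [-0.4526896  -0.40245223 -0.15170896]
```

View pics/w13.png

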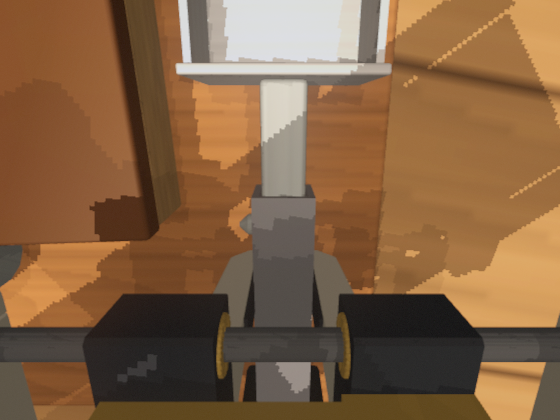

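View pics/d13c.png

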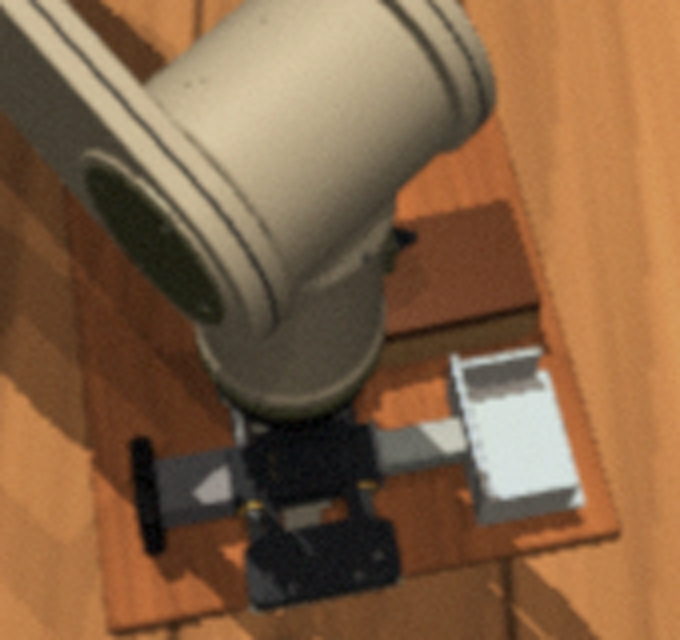

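View pics/s13c.png

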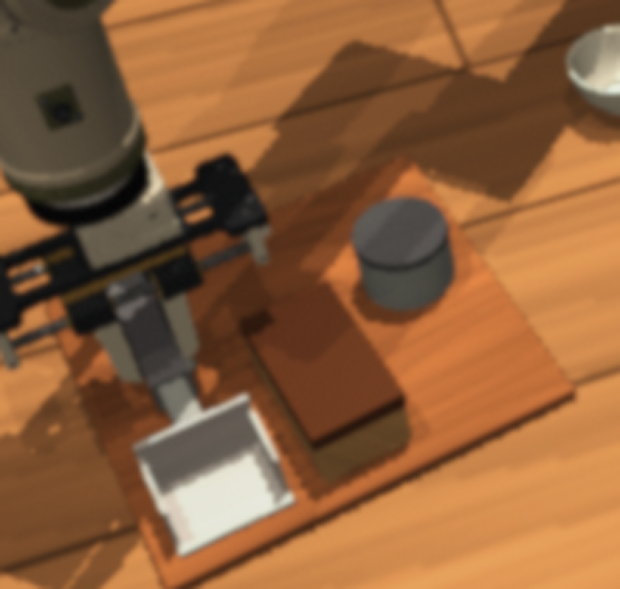

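The scoop sits on the board with margin on every side, and the measured weight has gone to zero. I release and retreat.

```bash
python3 -m inch '[[[0,0.5,0,0,0,0],[0,0,0,0,0,0],[0,0,0,0,0,0],[0,0,0,0,0,0],[0,0,0,0,0,0]]]' 44; python3 -m inch '[[[0,-8,0,0,0,0],[0,-25,0,0,0,0],[0,-40,0,0,0,0],[0,-50,0,0,0,0],[0,-50,0,0,0,0],[0,-30,0,0,0,0],[0,-10,0,0,0,0]]]';python3 -m inch '[[[40,0,0,0,0,0],[40,0,0,0,0,0],[40,0,0,0,0,0],[20,0,0,0,0,0],[0,0,0,0,0,0],[0,0,0,0,0,0]]]'; python3 -c "
from h import *
c=cam('wrist','w14.png');cam('side','d_14.png');cam('scene','s_14.png')
c=load('scene'); crop(c,'s14c.png',60,165,260,355,3.1)
c=load('side'); crop(c,'d14c.png',205,250,375,410,4)"
```

```text
t: 19.23
tool_pos: [0.5182, -0.4412, 0.0285]
orientation: [-0.185, 2.131, -2.131]
force: [-0.2, -0.3, -0.3]
opening: 0.0439
t: 20.1
tool_pos: [0.5191, -0.4421, 0.2453]
orientation: [-0.181, 2.125, -2.134]
force: [-0.8, -1.0, 1.1]
opening: 0.0437
t: 20.85
tool_pos: [0.3813, -0.465, 0.2413]
orientation: [-0.185, 2.131, -2.13]
force: [0.1, -0.7, -0.7]
opening: 0.0441
```

View pics/w14.png

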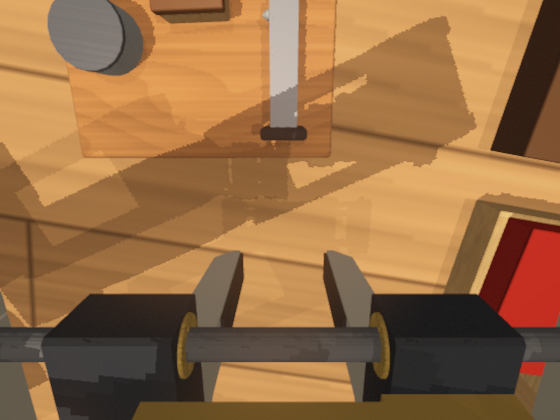

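View pics/d_14.png

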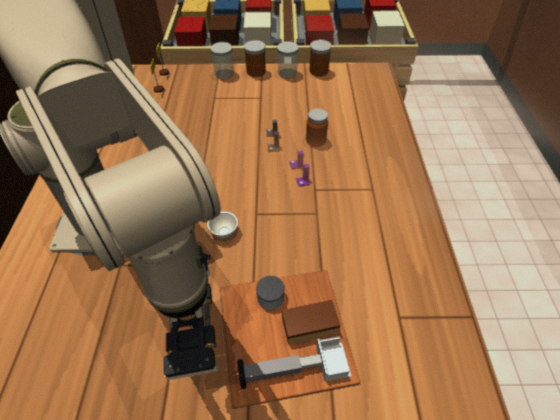

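View pics/s_14.png

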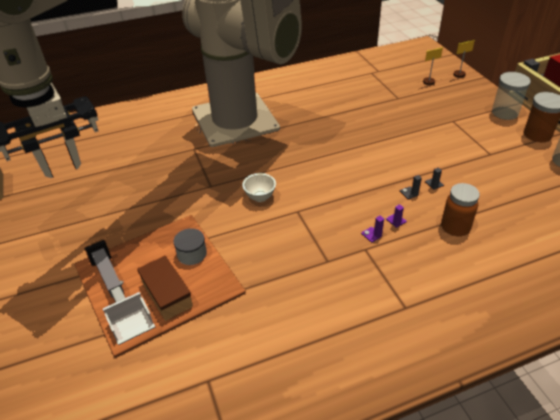

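View pics/s14c.png

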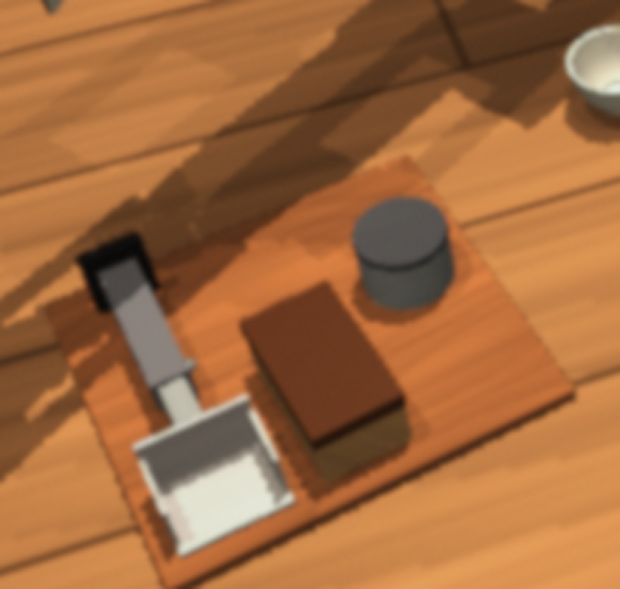

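```bash
python3 -c "
from plant import robot
print(robot.close_job())"
```

```text
the job is handed in; nothing more can be done
None
```

The job is done and handed in at about 21 s. The scoop is lengthened and lies flat, wholly on the board in its free strip. `close_job()` reports no verdict, so the result is unconfirmed beyond my own checks.

- **Hooking:** I laid the scoop flat between the dark posts with its head behind them and opened the fingers fully clear of it before going further.
- **Lengthening:** The squeeze closed to 26.7 mm, which means the pin was flush, and I pulled the tube back. The pin snapped out again near the front end of the tube. The bare inner tube then measured about 49 mm against 48 expected. In a further 2.5 mm pull, head and tube moved together, so the lock held.
- **Placing:** The scoop has about 15 mm to the gift box and to the outer board edge, and about 20 mm at each end. The last pictures show the gift box, tin, jar and bowl where they were at the start, and the arm clear of everything.

Two readings disagreed slightly:
- The measured tool position and the camera positions differed by 2 to 5 mm, which the clearances covered.
- The pull force read at most about 7 N at the end of each step, below the stated 10 to 18 N. The readings come only at the end of a move, so they probably missed the peak.

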